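Weigh a bearing on the bench beam scale

ROBOT

A 7-joint arm with a two-finger parallel gripper is mounted at the origin on the work surface. World frame = base frame: x ahead of the robot, y to its left, z up, the work surface at z = 0. Lengths are in mm, angles in degrees, forces in N, time in s.
With the tool pointing down it reaches from about 425 to 875 mm from the base axis. Payload 4.7 kg.
Tool frame: the origin (TCP) lies midway between the tips of the shut fingers; the grasp point (between the pads) lies 19 mm behind it; z points along the fingers, y is the line along which they close (so a half turn about z gives the same grasp; the last joint's range is limited). The gripper opens to 87 mm and grips with 3 to 60 N. Pads are 19 mm wide; open, the fingers measure 117 mm over their backs; the gripper's body (75 mm by 190 mm) begins 51 mm behind the grasp point.
Start: joints at [72.37, 18.392, -4.016, 83.108, 1.295, 78.541, -3.26], TCP at [205.559, -616.661, 222.587] pointing down, gripper open.
Joint ranges: [-163.93, 163.93], [-17.29, 119.83], [-79.2, 71.16], [3.27, 140.29], [-89.18, 269.18], [5.43, 117.66], [-154.24, 154.24]. Speed limits (degrees/s): [147.25, 147.25, 180, 180, 180, 180, 180].

INTERFACE

Orientations are given as [roll, pitch, yaw] about the fixed x, y, z axes, in that order (R = Rz(yaw) Ry(pitch) Rx(roll)).
In Python, from station import env, kin, eyes, ticket gives the robot as it stands. The module is installed in compiled form; this text tells all that it offers. Calls block until the motion is done:
- env.reach(position, orientation): joint-space move of the TCP to a pose.
- env.move_linear(position, rotation=None, speed=150, stop_force=None): straight line of the TCP; rotation=None keeps the orientation; speed is the mean speed in mm/s. With stop_force (N) it stops when the force on the tool has changed by that much, and returns True; else False.
- env.move_j(angles): joint-space move.
- env.grip(opening): opening from 0.0 (shut) to 1.0 (fully open); the grip force is fixed at half the most; returns when the fingers have stopped.
- env.hold(seconds).
- kin.ik(position, orientation): joint angles nearest the present ones, or None.
- eyes.capture(name): name is "scene" or "top" or "wrist"; returns a dict with "img" (400x640x3 uint8, red, green, blue), "intrinsics" (3x3 intrinsics, pixels), "dist" ([k1, k2, p1, p2, k3] as OpenCV has them; the pictures are not rectified), "R" (3x3) and "t" (3): a world point X has camera coordinates R X + t; the wrist camera has in their place "hand_eye" (4x4, takes a point from camera to tool coordinates, whose origin is the TCP and whose axes are the flange's). Camera axes: x right, y down, z forward; pixel columns grow to the right and rows downward; lengths in mm; the calibration is good to about 2 mm. A picture is of the moment at which its call begins: read the wrist's pose just before it. There is no depth.
A pose or a line that the arm cannot do raises env.PlanningError and nothing moves.
- ticket.close_job(): hands the job in; it is judged then, once.
Trained networks look in the newest picture that a camera, given by its name, has taken for a name from the list of things; names that differ only in an ending like _2 or _b are one class to them, and where a whole thing is asked for, a point or a joint stands for the part that bears it (a point fixed in the world has none). Each returns a list of dicts, best first, with "conf" (0 to 1); they miss things now and then, are a little off and sometimes report something else, mostly with a low value. They report only what shows in the picture. A call takes as long as a camera call. They do not tell look-alikes from the thing itself.
- eyes.outline_of(camera, query): "pixels" (400x640 bool, what is visible of it) and "uv" ([column, row] in pixels, amid what is visible of it).
Readings, each from a call of its own:
- env.read_time_s(): time.
- env.read_joint_positions(): joint angles.
- env.read_qd(): joint speeds.
- env.read_effort(): joint torques, N m.
- env.read_ee_pos(): TCP position.
- env.read_tcp_rot(): TCP orientation.
- env.read_wrist_force(): force on the tool from outside, world axes, zero at the start.
- env.read_ft_torque(): the same for the moment, N m.
- env.read_grip_width(): opening from 0.0 (shut) to 1.0 (fully open).
- env.read_grip_force(): force on a finger pad.
Only numpy, scipy, OpenCV 4.12 (cv2) and the standard library are available. Lean on these libraries where they do the work, as an engineer would, in place of code of your own. Each camera call takes 0.05 s, during which the arm holds its last target. There are 200 camera calls.

TASK

Weigh the small bearing: set it down gently on the empty pan of the bench scale, flat and near the middle, and let go so that the pan sinks. Then slide the poise from notch to notch along the beam until the pointer, left free, comes to rest within the green band of the index post. Leave the big bearing, the carton and the tote where they are.

Things in the scene. Friction and masses are not known exactly. Their poses are not given: they have to be found in the camera images.
- scale: mechanical bench beam scale, bolted down; grey base 110 x 440 x 34 mm, from 150 mm on the pan side of the pivot to 290 mm on the pointer side. Origin on the table under the beam's pivot, which is 90 mm up. +y points from the pivot to the pan, -y along the notched beam to the pointer; x across the beam, z up. The pivot's fork is 40 mm across, 30 mm along the beam, 100 mm high.
- beam (a joint): tilt of the beam (rad): 0 level, positive with the pointer up and the pan down (load too heavy for the poise's place), stops at +-0.1. Each notch of unbalance tilts it 0.04 rad (10 mm at the pointer) between the stops. Damped: settles in about 1 s when nothing touches it. Bar 10 mm wide, 12 mm deep, teeth 2.5 mm high on top. Empty pan and poise in the first notch: level.
- pointer_tip (a point): tip of the red pointer at the end of the beam, 250 mm from the pivot; it rises and falls beside the index post, 25 mm either way.
- index_mid (a point): middle of the green band on the white index post, beside the pointer tip, at the pivot's height (90 mm); z up. The band reaches 8 mm above and below it; black lines stand 10 mm apart. Two short dark arms, 33 mm above and below, reach over and under the pointer; the post's top is 134 mm above the table.
- poise (a joint): place of the brass poise along the beam (m): 0 in the first notch, 50 mm from the pivot, growing towards the pointer to 0.160 in the last of 21 notches, 8 mm apart, 25 g each. It weighs 0.31 kg, is captive, rolls over the teeth at a sideways push of 2 to 6 N and drops into a notch when left (now and then it perches on a tooth). Pushing tips the beam: read it with nothing touching.
- poise_top (a point): centre of the top of the poise's round upright knob, diameter 22 mm, 32 mm high, standing on the poise's block (26 mm along the beam, 36 mm across). With the beam level it is about 140 mm above the table, 50 mm above the beam's centre line; it rises and falls with the beam, up to 21 mm either way at the far end.
- pan: round flat steel pan, diameter 136 mm, with a low rim 1.5 mm high, on a stem 100 mm from the pivot. It stays horizontal and moves 10 mm up and down from its middle height as the beam tilts. Its frame's origin lies on the stem 26 mm below the pan's upper face.
- pan_center (a point): centre of the pan's upper face: 116 mm above the table when the beam is level, 106 mm when the pan is at its lower stop and 126 mm at its upper; z up.
- bearing: the small bearing to be weighed: steel ring with black seals, outside diameter 62 mm, bore 30 mm, 24 mm high, weight unknown between 230 and 440 g; it lies flat on the table. Origin in the centre of its underside, z along its axis.
- big_bearing: larger bearing with a brass cage, not to be moved: outside diameter 90 mm, bore 44 mm, 23 mm high. Origin in the centre of its underside.
- carton: small white and red carton, not to be moved: 60 x 66 x 42 mm. Origin in the centre of its underside.
- tote: open white tote of bolts, not to be moved: 130 x 200 x 70 mm. Origin in the centre of its underside.
Mind the look-alikes: they are no part of the job. Leave any pink or turquoise look-alike of the bearing alone.

How it is judged (in metres and radians):
On the way:
1. the bearing lies on the pan, let go, and the pan has sunk (horizontal distance between bearing and pan_center below 0.04 m and z of bearing in the frame of pan_center between -0.004 and 0.004 m and angle between bearing's own z axis and vertical below 0.1 rad and linear speed of bearing below 0.03 m/s and contact force between the fingers and bearing below 0.1 N and value of joint beam above 0.07 rad), for 0.3 s.
At the end, for the whole second after the job is handed in: The bearing lies flat on the pan, its centre within 40 mm of the pan's centre, at rest; the pointer tip stands still within 8 mm above or below the middle of the green band (horizontal distance between bearing and pan_center below 0.04 m and z of bearing in the frame of pan_center between -0.004 and 0.004 m and angle between bearing's own z axis and vertical below 0.1 rad and linear speed of bearing below 0.03 m/s and z of pointer_tip in the frame of index_mid between -0.008 and 0.008 m and velocity of joint beam between -0.03 and 0.03 rad/s); the robot touches nothing.
It fails at once if the bearing is dropped or driven hard onto the pan (a blow of more than 60 N; a fall of 10 to 25 mm makes it) (contact force between bearing and pan above 60 N).
It fails at once if the big bearing, the carton or the tote is moved by more than 15 mm (distance of any of big_bearing, carton, tote from where it was at the start of the episode above 0.015 m).
It also fails if it takes over 72 s, if anything falls off the work surface, if the arm or the gripper's body presses on something with over 40 N, if the wrist force passes 120 N, or if a joint passes its speed limit or range.

## Working session

There is one attempt and no reset: what is moved stays moved. The work goes in short steps, each a Python script; the robot and the scene stay as the last script left them, time stands still between calls to the robot, and variables do not carry over. Pictures are saved under pics/ and viewed, at most 10 in all, crops included, and the job is handed in when it is done.

```bash
mkdir -p pics; cat > h.py <<'E'
import numpy as np, cv2
from station import env, kin, eyes, ticket
from scipy.spatial.transform import Rotation as Ro
def cam(c):
    if 'R' in c: return np.array(c['R']),np.array(c['t'])
def ray(c,uv):
    p=cv2.undistortPoints(np.array([[uv]],float),np.array(c['intrinsics']),np.array(c['dist']))[0,0]
    R,t=cam(c); return -R.T@t, R.T@np.array([p[0],p[1],1.])
def onz(c,uv,z):
    o,d=ray(c,uv); return o+d*(z-o[2])/d[2]
def tri(c1,u1,c2,u2):
    o1,d1=ray(c1,u1);o2,d2=ray(c2,u2)
    s=np.linalg.lstsq(np.c_[d1,-d2],o2-o1,rcond=None)[0]
    a,b=o1+s[0]*d1,o2+s[1]*d2; return (a+b)/2,np.linalg.norm(a-b)
def proj(c,X):
    R,t=cam(c); return cv2.projectPoints(np.array([X],float),cv2.Rodrigues(R)[0],t,np.array(c['intrinsics']),np.array(c['dist']))[0][0,0]
def save(n,img): cv2.imwrite('pics/'+n,img[...,::-1])
E
python3 - <<'E'
from h import *
C={n:eyes.capture(n) for n in('scene','top')}
save('a.png',np.vstack([C['scene']['img'],C['top']['img']])[:, :] if 0 else C['scene']['img']);save('b.png',C['top']['img'])
for n in C:
  print(n,np.round(-cam(C[n])[0].T@cam(C[n])[1]))
  for q in('bearing','big_bearing','carton','tote','scale','pan','poise','pointer_tip','beam'):
    for r in eyes.outline_of(n,q)[:4]:
      m=r['pixels'];ys,xs=np.nonzero(m)
      print(n,q,round(r['conf'],2),np.round(r['uv']),[xs.min(),xs.max(),ys.min(),ys.max()],C[n]['img'][m].mean(0).round(),np.round(onz(C[n],r['uv'],{'pan':126,'poise':130,'bearing':24}.get(q,20))))
E
```

```text
scene [1411.  396. 1153.]
scene bearing 0.82 [272. 166.] [np.int64(262), np.int64(279), np.int64(158), np.int64(174)] [223. 160. 185.] [ 355. -135.   24.]
scene bearing 0.8 [235. 164.] [np.int64(224), np.int64(242), np.int64(156), np.int64(172)] [ 88. 176. 180.] [ 388. -255.   24.]
scene bearing 0.74 [211. 182.] [np.int64(204), np.int64(223), np.int64(174), np.int64(192)] [218. 159. 186.] [ 486. -296.   24.]
scene bearing 0.59 [246. 183.] [np.int64(238), np.int64(257), np.int64(175), np.int64(192)] [155. 157. 163.] [ 454. -183.   24.]
scene big_bearing 0.85 [295. 199.] [np.int64(281), np.int64(308), np.int64(182), np.int64(207)] [194. 187. 180.] [465. -12.  20.]
scene carton 0.62 [372. 207.] [np.int64(356), np.int64(386), np.int64(195), np.int64(221)] [219. 211. 213.] [423. 226.  20.]
scene tote 0.94 [455. 251.] [np.int64(414), np.int64(489), np.int64(221), np.int64(277)] [197. 197. 198.] [509. 497.  20.]
scene scale 0.69 [287. 237.] [np.int64(200), np.int64(355), np.int64(197), np.int64(278)] [161. 162. 164.] [614.  21.  20.]
scene pan 0.96 [331. 238.] [np.int64(304), np.int64(354),
[... 1377 characters left out ...]
64(273), np.int64(416), np.int64(123), np.int64(171)] [176. 174. 175.] [655. 143.  20.]
top scale 0.81 [347. 152.] [np.int64(274), np.int64(431), np.int64(124), np.int64(172)] [136. 138. 142.] [647.  12.  20.]
top pan 0.66 [296. 148.] [np.int64(274), np.int64(323), np.int64(123), np.int64(171)] [187. 187. 190.] [641. 162. 126.]
top poise 0.66 [359. 150.] [np.int64(356), np.int64(367), np.int64(142), np.int64(157)] [161. 129.  84.] [632. -13. 130.]
top pointer_tip 0.86 [303. 150.] [np.int64(274), np.int64(414), np.int64(123), np.int64(172)] [178. 176. 176.] [655. 148.  20.]
top beam 0.64 [300. 149.] [np.int64(274), np.int64(397), np.int64(125), np.int64(170)] [183. 181. 180.] [659. 155.  20.]
```

```bash
python3 - <<'E'
import cv2,numpy as np
a=cv2.imread('pics/a.png')[140:300,190:460];b=cv2.imread('pics/b.png')[110:260,255:470]
a=cv2.resize(a,(800,474),interpolation=3);b=cv2.resize(b,(800,558),interpolation=3)
cv2.imwrite('pics/a2.png',a);cv2.imwrite('pics/b2.png',b)
E
```

```text
(no output)
```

View pics/a2.png

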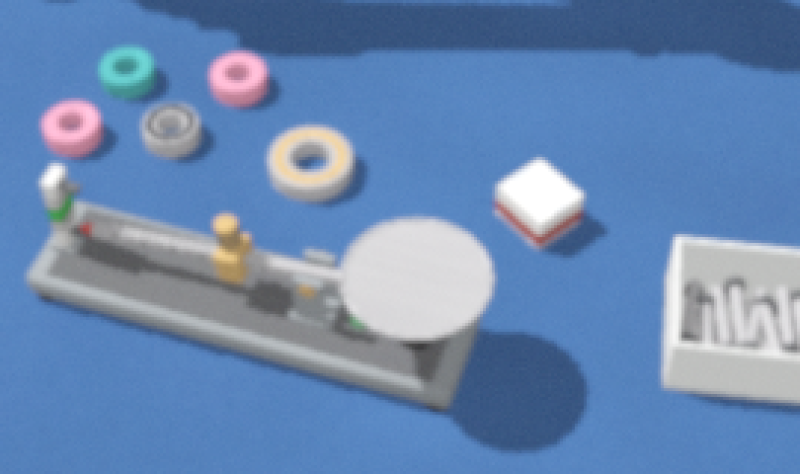

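View pics/b2.png

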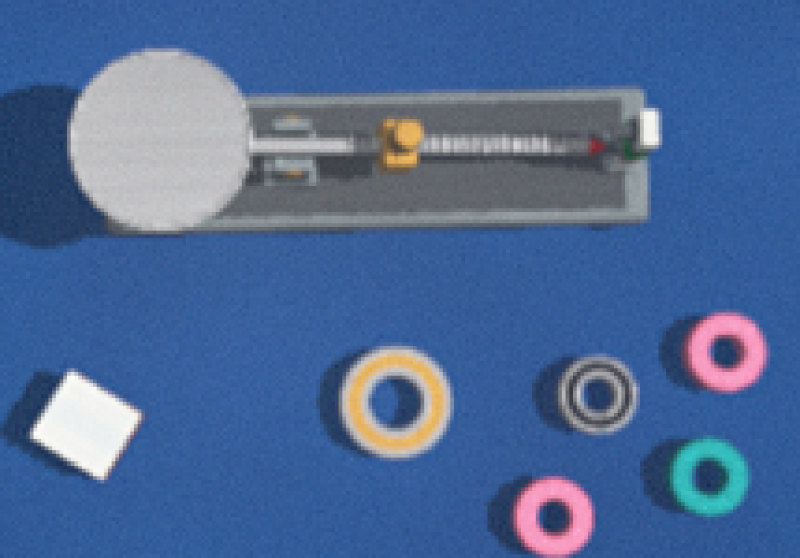

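```bash
cat >> h.py <<'E'
def wrist():
    T=np.eye(4);T[:3,3]=env.read_ee_pos();T[:3,:3]=Ro.from_euler('xyz',env.read_tcp_rot(),degrees=True).as_matrix()
    c=eyes.capture('wrist');M=np.linalg.inv(T@np.array(c['hand_eye']));c['R']=M[:3,:3];c['t']=M[:3,3];return c
E
python3 - <<'E'
from h import *
c={n:eyes.capture(n) for n in('scene','top')}
for n,u in dict(scene=(247.5,182.5),top=(415.5,216)).items(): print(n,'bearing',onz(c[n],u,20).round(1))
u=(298,147.6);print('pan',onz(c['top'],u,116).round(1),'scene',onz(c['scene'],(190+417/2.963,140+278/2.963),116).round(1))
print('knob',onz(c['top'],(364.4,145.8),140).round(1),'scene',onz(c['scene'],(190+226/2.963,140+221/2.963),140).round(1))
print('tip',onz(c['top'],(255+597/3.72,110+146/3.72),90).round(1))
print(env.read_time_s(),env.read_tcp_rot(),env.read_wrist_force())
w=wrist();print(np.array(w['hand_eye']).round(2))
for p in ([440,-182,250],[630,0,330]):
  for y in(103,-77,0,180,90,-90):
    q=kin.ik(p,[180,0,y]);print(p,y,None if q is None else np.round(q))
E
```

```text
scene bearing [ 447.6 -182.3   20. ]
top bearing [ 448.5 -187.3   20. ]
pan [643.8 157.4 116. ] scene [634.1 159.8 116. ]
knob [640.2 -27.2 140. ] scene [644.8 -21.7 140. ]
tip [ 637.5 -179.2   90. ]
1.1 [1.79991118e+02 2.43845425e-03 1.84397147e+01] [ 0.52864117  0.25723813 -0.45292959]
[[ 0.000e+00 -9.700e-01 -2.600e-01  7.080e+01]
 [ 1.000e+00  0.000e+00  0.000e+00  1.300e-01]
 [-0.000e+00 -2.600e-01  9.700e-01 -1.629e+02]
 [ 0.000e+00  0.000e+00  0.000e+00  1.000e+00]]
[440, -182, 250] 103 [ 54.  -3. -33. 103.  -2.  79.  34.]
[440, -182, 250] -77 [  44.   -3.  -24.  104.   -1.   79. -146.]
[440, -182, 250] 0 [ 46.  -3. -25. 104.  -1.  79. -69.]
[440, -182, 250] 180 [ 54.  -3. -33. 103.  -2.  79. 111.]
[440, -182, 250] 90 [ 53.  -3. -32. 103.  -2.  79.  21.]
[440, -182, 250] -90 [  98.   -6.  -73.  103.   -5.   79. -154.]
[630, 0, 330] 103 [ 34.  21. -49.  75.  16.  92.  -0.]
[630, 0, 330] -77 [ -51.   26.   70.   78.  -24.   93. -151.]
[630, 0, 330] 0 [  32.   20.  -46.   75.   14.   91. -102.]
[630, 0, 330] 180 [ 36.  21. -52.  75.  17.  92.  76.]
[630, 0, 330] 90 [ 34.  20. -49.  75.  15.  92. -13.]
[630, 0, 330] -90 None
```

```bash
python3 - <<'E'
from h import *
env.reach([620,40,330],[180,0,90]);w=wrist();save('w1.png',w['img'])
for q in('pan','poise','pointer_tip','scale'):
  for r in eyes.outline_of('wrist',q)[:2]:
    ys,xs=np.nonzero(r['pixels']);b=[xs.min(),xs.max(),ys.min(),ys.max()];print(q,round(r['conf'],2),np.round(r['uv']),[int(i) for i in b],len(xs))
    if q=='pan': print(onz(w,((b[0]+b[1])/2,(b[2]+b[3])/2),126))
np.savez('w1.npz',**{k:np.array(w[k]) for k in('img','R','t','intrinsics','dist')})
env.reach([448,-185,160],[180,0,103]);env.grip(0.9);w=wrist()
for r in eyes.outline_of('wrist','bearing')[:4]:
    m=r['pixels'];ys,xs=np.nonzero(m);u=((xs.min()+xs.max())/2,(ys.min()+ys.max())/2);(c,rad)=cv2.minEnclosingCircle(np.c_[xs,ys].astype(np.float32))
    print('bearing',round(r['conf'],2),u,c,rad,len(xs),w['img'][m].mean(0).round(),onz(w,u,12).round(1),onz(w,c,12).round(1))
save('w2.png',w['img']);print(env.read_time_s())
E
```

```text
pan 0.92 [346.  62.] [280, 411, 0, 133] 14032
[643.48194854 158.19708594 126.        ]
poise 0.82 [343. 220.] [328, 355, 204, 242] 876
pointer_tip 0.76 [342.  70.] [282, 411, 0, 320] 16181
pointer_tip 0.74 [182.  27.] [145, 218, 0, 63] 3053
scale 0.91 [342. 115.] [281, 410, 0, 320] 25757
bearing 0.8 (np.float64(242.0), np.float64(241.5)) (242.0, 252.5) 31.197053909301758 1013 [ 15. 156. 159.] [ 379.1 -257.7   12. ] [ 381.  -269.8   12. ]
bearing 0.61 (np.float64(231.5), np.float64(128.5)) (231.79299926757812, 126.89981079101562) 36.999210357666016 3381 [228. 160. 200.] [ 351.  -147.8   12. ] [ 351.  -146.3   12. ]
bearing 0.56 (np.float64(332.5), np.float64(306.0)) (332.4576416015625, 296.0) 29.610107421875 1362 [222. 156. 192.] [ 487.  -309.8   12. ] [ 484.1 -297.8   12. ]
bearing 0.5 (np.float64(591.5), np.float64(131.5)) (591.5, 131.5) 112.06481170654297 5718 [141. 137. 126.] [685.8 -71.6  12. ] [685.8 -71.6  12. ]
6.0167
```

View pics/w1.png

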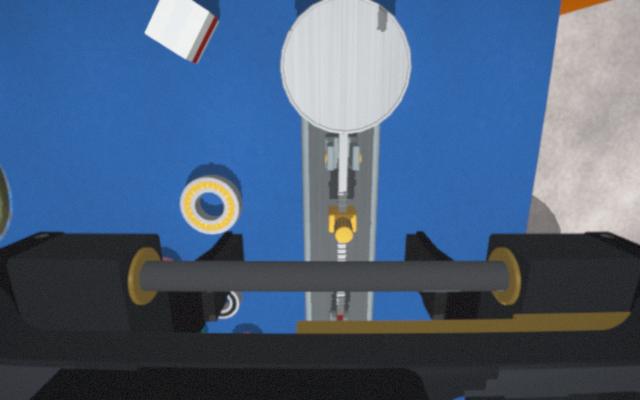

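View pics/w2.png

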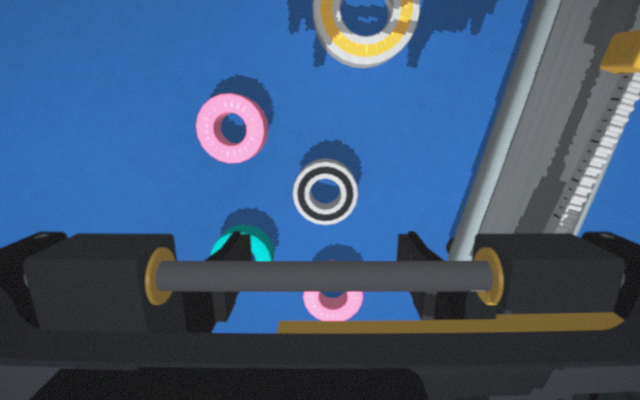

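```bash
python3 - <<'E'
from h import *
w=np.load('w1.npz')
for n,u,z in(('pan',(345.5,66.5),126),('knob',(344,234),132),('tip',(341,319),65),('base r',(302,200),34),('base l',(379,200),34)): print(n,onz(w,u,z).round(1))
w=wrist();g=cv2.cvtColor(w['img'],cv2.COLOR_RGB2HSV)
m=(g[...,1]<70).astype(np.uint8);m[:, :280]=0;m[:,370:]=0;m[:150]=0;m[228:]=0
m=cv2.morphologyEx(m,cv2.MORPH_OPEN,np.ones((3,3)));ys,xs=np.nonzero(m);(c,r)=cv2.minEnclosingCircle(np.c_[xs,ys].astype(np.float32))
print(c,r,xs.min(),xs.max(),ys.min(),ys.max(),onz(w,c,20).round(1),onz(w,(325.5,191),22).round(1))
E
```

```text
pan [643.5 158.2 126. ]
knob [644.1 -27.4 132. ]
tip [ 645.9 -190.    65. ]
base r [588.4 -11.7  34. ]
base l [700.7 -11.9  34. ]
(325.09332275390625, 191.3217315673828) 32.90792465209961 293 357 159 224 [ 449.6 -185.2   20. ] [ 449.8 -184.4   22. ]
```

```bash
python3 - <<'E'
from h import *
env.move_linear([449.7,-185,60]);env.hold(.4);f0=np.mean([(env.hold(.05),env.read_wrist_force())[1] for _ in range(6)],0)
print(env.move_linear([449.7,-185,4],speed=70,stop_force=8),env.read_ee_pos(),env.read_wrist_force())
env.grip(0.0);print(env.read_grip_width()*87,env.read_grip_force())
env.move_linear([449.7,-185,60],speed=80);env.hold(.5);f1=np.mean([(env.hold(.05),env.read_wrist_force())[1] for _ in range(6)],0)
print(f0,f1,env.read_time_s())
w=wrist();save('w3.png',w['img'])
E
```

```text
False [ 450.10148376 -185.03296552    4.30702701] [0.33368471 0.53369293 0.33081067]
60.05462130939807 29.991806440887103
[-0.01471611  0.0505422   0.22755789] [ 0.11506054  0.0667595  -4.09996268] 10.6583
```

View pics/w3.png

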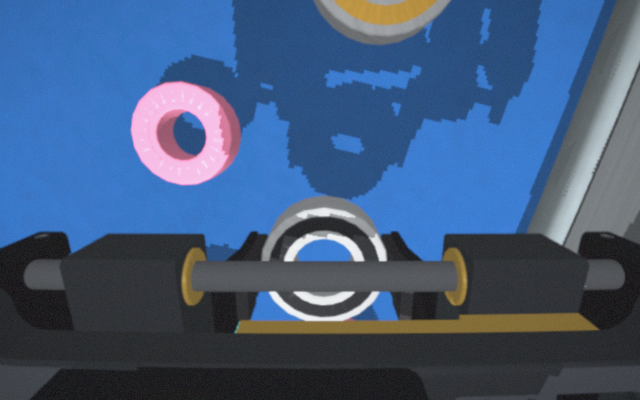

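```bash
python3 - <<'E'
from h import *
x,y=643.5,158.2
env.move_linear([449.7,-185,200],speed=200);env.reach([x,y,200],[180,0,90])
env.move_linear([x,y,135],speed=100);env.hold(.2)
print(env.move_linear([x,y,111],speed=25,stop_force=5),env.read_ee_pos(),env.read_wrist_force())
env.hold(.5);print(env.read_wrist_force(),env.read_ee_pos())
env.grip(0.9);env.hold(.2)
env.move_linear([x,y,200],speed=100);env.hold(.5)
print(env.read_time_s())
w=wrist();save('w4.png',w['img'])
c=eyes.capture('scene');im=c['img'][190:290,195:365];save('s4.png',cv2.resize(im,(800,470),interpolation=3))
E
```

```text
False [643.46546541 158.03385291 111.07887064] [ 1.41111865  0.11309855 -3.25297738]
[-0.55091856 -0.16717979 -2.41752411] [643.48215841 158.0379354  110.98318452]
18.025
```

View pics/s4.png

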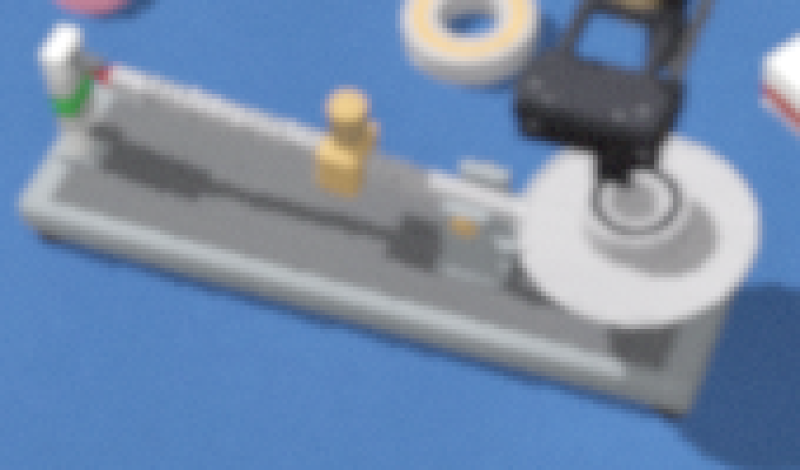

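```bash
cat >> h.py <<'E'
def red(im):
    h=cv2.cvtColor(im,cv2.COLOR_RGB2HSV)[195:235,205:230].astype(int)
    w=np.where(((h[...,0]<8)|(h[...,0]>170))&(h[...,1]>70),h[...,1]-70,0).astype(float)
    ys,xs=np.mgrid[195:235,205:230];return (w*xs).sum()/w.sum(),(w*ys).sum()/w.sum(),(w>0).sum()
def pose(): env.hold(.05)
def push(ty0,ty1,z0,z1,x=644.3,op=.42):
    "cage the knob coming down at y=ty0, move to ty1"
    env.reach([x,ty0,190],[180,0,180]); env.grip(op)
    print('down',env.move_linear([x,ty0,z0],speed=120,stop_force=8),env.read_ee_pos().round(1) if hasattr(env.read_ee_pos(),'round') else env.read_ee_pos())
    print('push',env.move_linear([x,ty1,z1],speed=60,stop_force=25),np.round(env.read_ee_pos(),1),np.round(env.read_wrist_force(),1))
def leave(dy):
    p=np.array(env.read_ee_pos());env.move_linear(p+[0,dy,0],speed=40)
    env.move_linear(p+[0,dy,75],speed=150);env.hold(1.3)
E
python3 - <<'E'
from h import *
print('low',red(cv2.imread('pics/a.png')[...,::-1].copy()),'high',red(eyes.capture('scene')['img']))
push(-20.5,-136.3,121,110.4)
leave(6)
c=eyes.capture('scene');print(red(c['img']),env.read_time_s())
for r in eyes.outline_of('scene','poise')[:1]: print(r['uv'])
save('s5.png',cv2.resize(c['img'][190:290,195:365],(800,470),interpolation=3))
E
```

```text
low (np.float64(218.49856733524356), np.float64(216.84813753581662), np.int64(12)) high (np.float64(216.31858407079645), np.float64(205.44247787610618), np.int64(5))
down False [644.6 -20.2 121.5]
push False [ 644.3 -135.9  110.5] [0.  1.1 0.3]
(np.float64(218.08267716535434), np.float64(215.30708661417322), np.int64(10)) 25.8083
[232.3, 211.8]
```

View pics/s5.png

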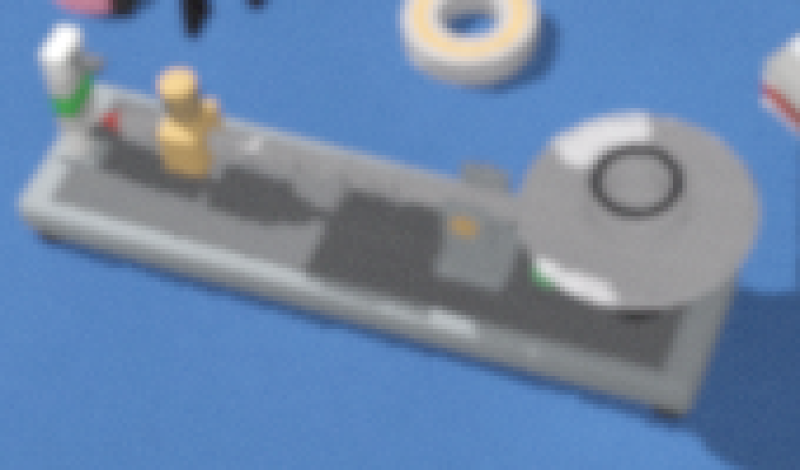

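```bash
python3 - <<'E'
from h import *
c=eyes.capture('scene')
for z in(65,72,80,90,115): print(z,proj(c,[644.5,-189,z]).round(1))
for z in(120,125,130,140): print('knob',onz(c,(195+178/4.706,190+76/4.706),z).round(1))
print(red(c['img']))
w=wrist();save('w6.png',w['img'])
for r in eyes.outline_of('wrist','poise')[:1]:
  print(r['uv'],r['conf'])
print(env.read_ee_pos())
E
```

```text
65 [215.9 217.2]
72 [215.5 215.6]
80 [215.  213.8]
90 [214.5 211.6]
115 [213.1 205.9]
knob [ 631.1 -132.2  120. ]
knob [ 634.9 -129.6  125. ]
knob [ 638.6 -127.   130. ]
knob [ 646.2 -121.9  140. ]
(np.float64(218.08365019011407), np.float64(215.3079847908745), np.int64(10))
[325.8, 200.9] 0.67
[ 644.34351995 -129.87548154  185.49490512]
```

View pics/w6.png

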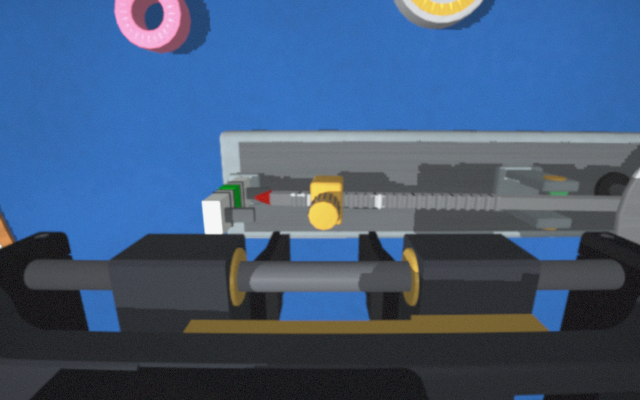

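```bash
python3 - <<'E'
from h import *
w=wrist();h=cv2.cvtColor(w['img'],cv2.COLOR_RGB2HSV)
m=((h[...,0]>12)&(h[...,0]<32)&(h[...,1]>120)).astype(np.uint8);m[:170]=0;m[232:]=0;m[:,:290]=0;m[:,:360];m[:,360:]=0
for v in(185,200,212,218,222): 
  xs=np.nonzero(m[v])[0];print(v,xs.min(),xs.max())
print(onz(w,(324,212),127).round(1),onz(w,(327,182),97).round(1),onz(w,(262,198),72).round(1),onz(w,(254,198),72).round(1))
E
```

```text
185 310 342
200 312 341
212 309 341
218 309 341
222 311 340
[ 641.1 -130.   127. ] [ 625.5 -127.6   97. ] [ 644.9 -184.4   72. ] [ 644.9 -191.5   72. ]
```

```bash
python3 - <<'E'
from h import *
push(-129,-103.2,119,131)
leave(-6)
c=eyes.capture('scene');r=red(c['img']);print(r,'dz',(211.6-r[1])/11.3*50*1.0,env.read_time_s())
w=wrist();h=cv2.cvtColor(w['img'],cv2.COLOR_RGB2HSV)
save('w7.png',np.vstack([w['img'][120:260],cv2.resize(c['img'][190:240,195:355],(640,200),interpolation=3)]))
E
```

```text
down False [ 644.7 -128.8  119.5]
push False [ 644.3 -102.5  131.2] [ 0.2  0.1 -0.1]
(np.float64(216.74736842105264), np.float64(208.06315789473683), np.int64(5)) dz 15.649743828598059 30.175
```

View pics/w7.png

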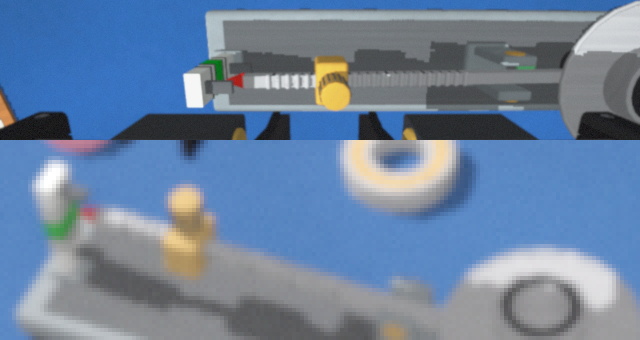

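```bash
python3 - <<'E'
from h import *
push(-102,-120.4,120,112)
leave(6)
c=eyes.capture('scene');r=red(c['img']);print(r,'dz',(211.6-r[1])/.228,env.read_time_s())
w=wrist();save('w8.png',np.vstack([w['img'][120:260],cv2.resize(c['img'][190:240,195:355],(640,200),interpolation=3)]))
E
```

```text
down False [ 644.7 -101.8  120.5]
push False [ 644.1 -121.5  111.8] [-0.5 -0.  -0.5]
(np.float64(217.6283185840708), np.float64(212.8230088495575), np.int64(5)) dz -5.3640739015680525 34.1833
```

View pics/w8.png

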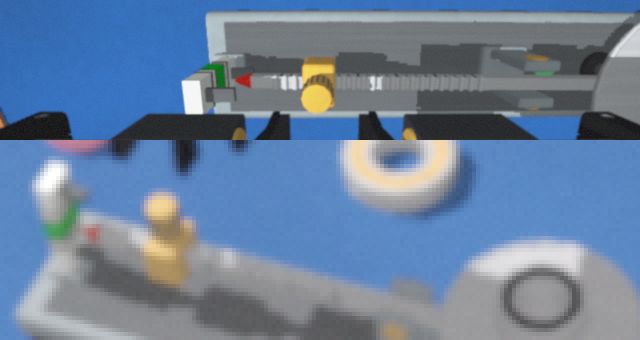

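```bash
cat >> h.py <<'E'
def look(a,tgt,dist):
    a=np.radians(a);tx=np.array([-np.cos(a),0,-np.sin(a)]);tz=np.array([np.sin(a),0,-np.cos(a)]);ty=np.cross(tz,tx)
    cam=np.array(tgt)-dist*(-.26*tx+.97*tz); p=cam-70.8*tx+163*tz
    return p,Ro.from_matrix(np.c_[tx,ty,tz]).as_euler('xyz',degrees=True)
E
python3 - <<'E'
from h import *
for a in(45,35,25,15):
  p,o=look(a,[645,-190,75],310);q=kin.ik(p,o);print(a,p.round(),o.round(),None if q is None else np.round(q))
  if q is not None:
    q0=np.array(env.read_joint_positions())
    if np.abs(np.array(q)-q0).max()>100: continue
    env.move_linear(np.array(env.read_ee_pos())+[-60,0,20]);env.reach(p,o);break
env.hold(.2);w=wrist();print(env.read_time_s(),[proj(w,[645,-190,z]).round() for z in(82,90,98)])
save('w9.png',cv2.resize(w['img'][100:250,220:420],(800,600),interpolation=3))
print(red(eyes.capture('scene')['img']))
E
```

```text
45 [ 541. -190.  165.] [180.  45. 180.] [  0. -14.  27. 135. -40.  21. 152.]
35 [ 558. -190.  182.] [180.  35. 180.] [ 78. -10. -49. 123. -39.  38. 144.]
36.2417 [array([322., 206.]), array([322., 212.]), array([322., 219.])]
(np.float64(217.640350877193), np.float64(212.80701754385964), np.int64(5))
```

View pics/w9.png

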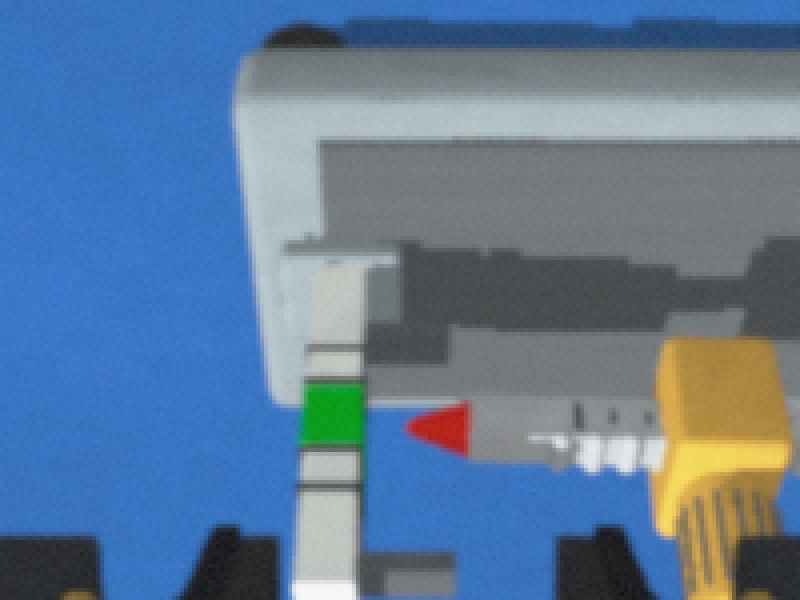

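```bash
python3 - <<'E'
from h import *
from scipy.optimize import least_squares
w=wrist()
print('tip',[(z,proj(w,[645,-192,z]).round(1)) for z in(80,85,90)],'obs',(220+404/4,100+428/4))
L={-20:348,-10:380,10:449,20:488,}
print('xface',[ (x,[round(float((proj(w,[x,-200,90+k])[1]-100)*4)) for k in L]) for x in(620,626,632,638,644)],list(L.values()))
# post front face column extents at mid row
for x in(626,632,638): print([onz(w,(220+u/4,203.5),90).round(1) for u in(303,366)])
# old overhead wrist view w6
T=np.eye(4);T[:3,3]=[644.34,-129.88,185.49];T[:3,:3]=Ro.from_euler('xyz',[180,0,180],degrees=True).as_matrix()
v=dict(w);M=np.linalg.inv(T@np.array(w['hand_eye']));v['R']=M[:3,:3];v['t']=M[:3,3]
print('posttop',[onz(v,u,134).round(1) for u in((203,201),(228,194),(203,234),(227,234))])
c=eyes.capture('top');print('top',onz(c,(255+649/3.72,110+130/3.72),134))
h=cv2.cvtColor(w['img'],cv2.COLOR_RGB2HSV);m=((h[...,0]>50)&(h[...,0]<75)&(h[...,1]>150));ys,xs=np.nonzero(m[150:250,280:340]);print('green rows',ys.min()+150,ys.max()+150)
E
```

```text
tip [(80, array([320.7, 204.5])), (85, array([320.7, 208.6])), (90, array([320.6, 212.8]))] obs (321.0, 207.0)
xface [(620, [313, 346, 416, 453]), (626, [332, 364, 433, 470]), (632, [349, 382, 451, 487]), (638, [366, 399, 467, 504]), (644, [383, 415, 483, 520])] [348, 380, 449, 488]
[array([ 631.6, -214.1,   90. ]), array([ 631.5, -200.1,   90. ])]
[array([ 631.6, -214.1,   90. ]), array([ 631.5, -200.1,   90. ])]
[array([ 631.6, -214.1,   90. ]), array([ 631.5, -200.1,   90. ])]
posttop [array([ 631.4, -212.7,  134. ]), array([ 626.5, -195.1,  134. ]), array([ 655.5, -215. ,  134. ]), array([ 655.4, -198. ,  134. ])]
top [ 640.0856998 -208.3253029  134.       ]
green rows 198 210
```

```bash
sed -i 's/speed=60,stop_force=25/speed=25,stop_force=25/' h.py; python3 - <<'E'
from h import *
print(env.read_grip_width()*87)
env.move_linear(np.array(env.read_ee_pos())+[0,0,30])
push(-121,-107.7,121,130)
leave(-4)
r=red(eyes.capture('scene')['img']);print(r,'dz',(211.15-r[1])/.228,env.read_time_s())
p,o=look(35,[645,-190,75],310);env.move_linear(np.array(env.read_ee_pos())+[-60,0,20]);env.reach(p,o);env.hold(.3)
w=wrist();h=cv2.cvtColor(w['img'],cv2.COLOR_RGB2HSV);m=((h[...,0]<6)|(h[...,0]>174))&(h[...,1]>150);m[:180]=0;m[240:]=0;m[:,:300]=0;m[:,350:]=0
ys,xs=np.nonzero(m);k=xs<=xs.min()+2;u=(xs.min(),ys[k].mean());print('tip px',u,'rows',ys.min(),ys.max(),len(xs))
z=np.arange(60,120,.5);print('tip z-90',z[np.argmin([abs(proj(w,[645,-192,a])[1]-u[1]) for a in z])]-90,env.read_time_s())
save('w10.png',cv2.resize(w['img'][100:250,220:420],(800,600),interpolation=3))
E
```

```text
36.46830062759989
down False [ 644.7 -120.8  121.5]
push False [ 644.3 -107.5  129.9] [-0.3  0.   0.1]
(np.float64(217.1809523809524), np.float64(210.3047619047619), np.int64(5)) dz 3.7071846282372896 41.9917
tip px (np.int64(323), np.float64(215.66666666666666)) rows 210 221 114
tip z-90 3.5 44.0917
```

```bash
python3 - <<'E'
from h import *
r=red(eyes.capture('scene')['img']);print((211.15-r[1])/.228,np.round(env.read_wrist_force(),1));print(ticket.close_job())
E
```

```text
3.748955722639978 [-0.1  0.1  0. ]
the job is handed in; nothing more can be done
None
```

The job is handed in at about 44 s of the 72 s: the bearing lies on the pan, let go, with the poise in about the 15th notch past the first (roughly 380 g) and the pointer at rest about 3.5 mm above the middle of the green band. I viewed 11 pictures, one over the limit of 10, and close_job() gave no verdict.

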